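Line up drone motors by size on the bench strip

ROBOT

A 7-joint arm with a two-finger parallel gripper is mounted at the origin on the work surface. World frame = base frame: x ahead of the robot, y to its left, z up, the work surface at z = 0. Lengths are in mm, angles in rad, forces in N, time in s.
With the tool pointing down it reaches from about 425 to 825 mm from the base axis. Payload 3.6 kg.
Tool frame: the origin (TCP) lies midway between the tips of the shut fingers; the grasp point (between the pads) lies 19 mm behind it (r.hold_point_z is the distance from the TCP to the grasp point, in mm); z points along the fingers, y is the line along which they close (so a half turn about z gives the same grasp; the last joint's range is limited). The gripper opens to 85 mm and grips with 20 to 120 N. Pads are 22 mm wide; open, the fingers measure 114 mm over their backs; the gripper's body (76 mm by 85 mm) begins 54 mm behind the grasp point. The pads swing forward as they close: fully open they stand 13 mm farther back than shut.
Start: joints at [1.274, 0.615, -0.013, 1.423, 0.008, 1.103, -0.04], TCP at [173.889, -626.279, 231.297] pointing down, gripper open.
Joint ranges: [-3.12, 3.12], [-0.3, 2.06], [-1.34, 1.32], [0.26, 2.42], [-1.36, 4.5], [0.01, 1.98], [-2.84, 2.84]. Speed limits (rad/s): [2.79, 2.79, 3.14, 3.14, 3.14, 3.14, 3.14].

INTERFACE

Orientations are given as a unit quaternion [w, x, y, z].
In Python, from cell import r, imaging, spotter gives the robot as it stands. The module is installed in compiled form; this text tells all that it offers.
- The arm moves only by the tool drive_tool, never from a script. Its arguments are lists of equal length, an entry for each row: "jaw": the finger opening in m, from 0 to 0.0854; "offset": the shift along the tool's x, y, z in m, a list of three; "angular": the turn, a rotation vector about the tool's x, y, z in degrees, a list of three. A call has exactly 5 rows; each row is the pose to reach, as a shift and turn from the pose commanded when the call began, along the tool's axes at that moment; what a row does not reach only later rows make up. A row lasts 1/8 s, in which the tool goes at most 62.5 mm and 10.7 degrees, less where a joint would pass 70% of its speed; a pose out of reach is approached as far as the arm can. A call with a gripper value outside its range is refused whole. The fingers move at their own pace and stop on an object; "force" is the grip in N (left out, the last holds). Time passes only in rows, so rows that repeat a pose let the fingers close, or fill a call up. It gives the time, the measured TCP pose, the force, the opening and the grip force at its end, in the units of the state.
- r.observe(): the state, without advancing time (a new reading comes with each control period).
- imaging.get_image(name): name is "scene" or "top"; returns the picture (400x640x3 uint8, blue, green, red); there is no depth.
- imaging.camera_model(name): a dict with "intrinsics" (3x3 intrinsics, pixels), "eye" and "orientation" of the camera in the world. Camera axes: x right, y up, looking along -z (the intrinsics and any distortion apply to the point x, -y, -z); pixel columns grow to the right and rows downward; lengths in mm; the calibration is good to about 2 mm. A picture is of the moment at which its call begins. camera_model takes no time and is no camera call.
- r.hand_in(): hands the job in; it is judged then, once.
Trained networks look in the newest picture that a camera, given by its name, has taken for a name from the list of things; names that differ only in an ending like _2 or _b are one class to them, and where a whole thing is asked for, a point or a joint stands for the part that bears it (a point fixed in the world has none). Each returns a list of dicts, best first, with "p" (0 to 1); they miss things now and then, are a little off and sometimes report something else, mostly with a low value. They report only what shows in the picture. A call takes as long as a camera call.
- spotter.spot_in(camera, query): "box" ([centre column, centre row, width, height] in pixels, round what is visible of it).
- spotter.regions_of(camera, query): "pixels" (400x640 bool, what is visible of it) and "box" ([centre column, centre row, width, height] in pixels, round what is visible of it).
- spotter.tip_of(camera, query): "centre" ([column, row] in pixels: a listed point, or the origin of a listed thing).
The state is a dict: "time": time; "joint_positions": joint angles; "joint_vel": joint speeds; "effort": joint torques, N m; "tcp_pos": TCP position; "eef_rot": TCP orientation; "force": force on the tool from outside, world axes, zero at the start; "moment": the same for the moment, N m; "opening": finger opening in mm; "gripper_force": force on a finger pad.
Only numpy, scipy, OpenCV 4.12 (cv2) and the standard library are available. Lean on these libraries where they do the work, as an engineer would, in place of code of your own. Each camera call takes 0.05 s, during which the arm holds its last target. There are 200 camera calls.

TASK

Line the four drone motors up by size on the four white discs of the black strip: the smallest on the disc next to the red plug, then each next larger one, with the largest at the grey-plug end. Each should stand upright, centred on its own disc, and none may be knocked over on the way.

Things in the scene. Friction and masses are not known exactly. Their poses are not given: they have to be found in the camera images.
- motor_gold: The smallest of four drone motors: an upright silver cylinder with a gold-yellow band round it and a gold-yellow disc on top, loose on the bench. Diameter 20 mm, body 22 mm tall (dark foot of 18 mm diameter up to 4.4 mm, full diameter above), with a thin steel shaft stub 5 mm higher; about 15 g. Origin: centre of its underside; z up its axis.
- motor_blue: The second smallest of four drone motors: an upright silver cylinder with a blue band round it and a blue disc on top, loose on the bench. Diameter 30 mm, body 29 mm tall (dark foot of 27 mm diameter up to 5.8 mm, full diameter above), with a thin steel shaft stub 6 mm higher; about 40 g. Origin: centre of its underside; z up its axis.
- motor_green: The second largest of four drone motors: an upright silver cylinder with a green band round it and a green disc on top, loose on the bench. Diameter 40 mm, body 36 mm tall (dark foot of 36 mm diameter up to 7.2 mm, full diameter above), with a thin steel shaft stub 7 mm higher; about 90 g. Origin: centre of its underside; z up its axis.
- motor_violet: The largest of four drone motors: an upright silver cylinder with a violet band round it and a violet disc on top, loose on the bench. Diameter 50 mm, body 43 mm tall (dark foot of 45 mm diameter up to 8.6 mm, full diameter above), with a thin steel shaft stub 8 mm higher; about 160 g. Origin: centre of its underside; z up its axis.
- mark_a: An end one of four identical fixed white discs with a thin grey ring, 56 mm diameter, 2 mm thick, in a straight row 80 mm apart (a, b, c, d in turn) on a black strip 75 x 420 mm, 8 mm thick, on the bench. Origin: centre of its underside, 8 mm above the bench; motors stand on its top, 10 mm above the bench. x across the row, y along it.
- mark_b: The neighbour of mark_a, one of the middle two of four identical fixed white discs with a thin grey ring, 56 mm diameter, 2 mm thick, in a straight row 80 mm apart (a, b, c, d in turn) on a black strip 75 x 420 mm, 8 mm thick, on the bench. Origin: centre of its underside, 8 mm above the bench; motors stand on its top, 10 mm above the bench. x across the row, y along it.
- mark_c: The neighbour of mark_d, one of the middle two of four identical fixed white discs with a thin grey ring, 56 mm diameter, 2 mm thick, in a straight row 80 mm apart (a, b, c, d in turn) on a black strip 75 x 420 mm, 8 mm thick, on the bench. Origin: centre of its underside, 8 mm above the bench; motors stand on its top, 10 mm above the bench. x across the row, y along it.
- mark_d: The other end one of four identical fixed white discs with a thin grey ring, 56 mm diameter, 2 mm thick, in a straight row 80 mm apart (a, b, c, d in turn) on a black strip 75 x 420 mm, 8 mm thick, on the bench. Origin: centre of its underside, 8 mm above the bench; motors stand on its top, 10 mm above the bench. x across the row, y along it.
- red_plug: Red round plug, 32 mm diameter, 12 mm tall, fixed on the strip in line with the discs, 60 mm beyond one end disc (mark_a or mark_d, changing from start to start); a like grey plug is at the other end. Tops 20 mm above the bench. Shows at which end the smallest motor goes. Origin: centre of its underside, 8 mm above the bench.

How it is judged (in metres and radians):
At the end, for the whole second after the job is handed in: Counting from the red plug, the smallest, second smallest, second largest and largest motor stand on the first, second, third and fourth disc, each within 12 mm of its disc's centre, upright within 0.12 rad, underside at disc height (6 to 16 mm above the bench), released and at rest (((horizontal distance between red_plug and mark_a below 0.1 m and horizontal distance between motor_gold and mark_a below 0.012 m and horizontal distance between motor_blue and mark_b below 0.012 m and horizontal distance between motor_green and mark_c below 0.012 m and horizontal distance between motor_violet and mark_d below 0.012 m) or (horizontal distance between red_plug and mark_d below 0.1 m and horizontal distance between motor_gold and mark_d below 0.012 m and horizontal distance between motor_blue and mark_c below 0.012 m and horizontal distance between motor_green and mark_b below 0.012 m and horizontal distance between motor_violet and mark_a below 0.012 m)) and angle between each of motor_gold, motor_blue, motor_green, motor_violet's own z axis and vertical below 0.12 rad and height (world z) of motor_gold between 0.006 and 0.016 m and linear speed of each of motor_gold, motor_blue, motor_green, motor_violet below 0.01 m/s and angular speed of each of motor_gold, motor_blue, motor_green, motor_violet below 0.15 rad/s and height (world z) of motor_blue between 0.006 and 0.016 m and height (world z) of motor_green between 0.006 and 0.016 m and height (world z) of motor_violet between 0.006 and 0.016 m); the robot touches nothing.
It fails at once if a motor is knocked over (leans more than 0.8 rad) (angle between any of motor_gold, motor_blue, motor_green, motor_violet's own z axis and vertical above 0.8 rad).
It also fails if it takes over 102 s, if anything falls off the work surface, if the arm or the gripper's body presses on something with over 40 N, if the wrist force passes 120 N, or if a joint passes its speed limit or range.

## Working session

There is one attempt and no reset: what is moved stays moved. The work goes in short steps, Python scripts to look and compute and a tool call to move; the robot and the scene stay as the last step left them, time stands still between calls to the robot, and variables do not carry over. Pictures are saved under pics/ and viewed, at most 14 in all, crops included, and the job is handed in when it is done.

Besides the shell and the picture viewer there is one more tool, called after "Request:" as a command line: name --argument value ..., lists and objects as JSON in quotes. drive_tool: Moves the arm, as the interface text tells. Its arguments: {"type":"object","properties":{"jaw":{"type":"array"},"offset":{"type":"array"},"angular":{"type":"array"},"force":{"type":"number"}},"required":["jaw","offset","angular"]}

```bash
mkdir -p pics; python3 - <<'E'
from cell import r, imaging, spotter
import cv2
for n in("scene","top"):
    cv2.imwrite(f"pics/{n}0.png",imaging.get_image(n)); m=imaging.camera_model(n); print(n,m)
print(r.observe(), r.hold_point_z)
E
```

```text
scene {'intrinsics': array([[407.02549677,   0.        , 311.70679088],
       [  0.        , 407.02549677, 194.93547899],
       [  0.        ,   0.        ,   1.        ]]), 'eye': array([906.5545296 , 478.13450883, 560.19183176]), 'orientation': array([0.28263648, 0.12805942, 0.39320106, 0.8655116 ])}
top {'intrinsics': array([[509.8894758 ,   0.        , 320.25949489],
       [  0.        , 509.8894758 , 207.37984609],
       [  0.        ,   0.        ,   1.        ]]), 'eye': array([ 315.67373782,   18.59912209, 1186.15787333]), 'orientation': array([-0.69742661, -0.07526494,  0.07737931,  0.70847989])}
{'time': 0.1, 'joint_positions': array([ 1.27350044,  0.61585425, -0.01263991,  1.42471493,  0.00810144,
        1.10340679, -0.04040901]), 'joint_vel': array([ 1.93819792e-03, -2.28756284e-03, -7.32920612e-04, -3.84039141e-03,
       -2.82899959e-04, -1.21364443e-03, -9.39876110e-05]), 'effort': array([ 2.10274535e-03, -4.70383751e+01,  2.60557383e-01, -1.71570414e+01,
        1.01434466e-02,  5.82534849e-03, -3.78714404e-06]), 'tcp_pos': array([ 173.71612236, -625.65328335,  230.24117063]), 'eef_rot': array([-1.15484953e-03,  9.90841885e-01,  1.35022212e-01, -1.65886274e-04]), 'force': array([ 0.34282506,  0.39353294, -0.24008352]), 'moment': array([0.00760579, 0.01371725, 0.02442596]), 'gripper_force': 0.0, 'opening': 85.73462545397635} 18.700000000000003
```

View pics/scene0.png

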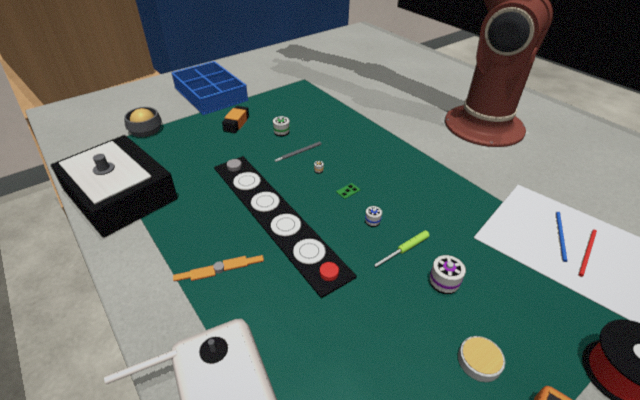

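View pics/top0.png

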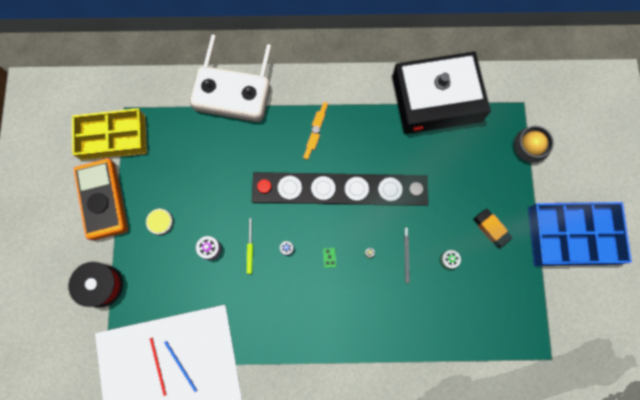

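The scene view shows the strip from the grey plug (235,164) to the red plug (329,270). The motors are green (281,126), gold (319,166), blue (373,215) and violet (447,273). In the top view the red plug is at (264,186), the discs at columns 290/323/357/390 on row 188, and the grey plug at (416,188). There, violet is at (207,247), blue (287,248), gold (370,253) and green (452,259).

```bash
cat > h.py <<'E'
from cell import r, imaging, spotter
import numpy as np, cv2
from scipy.spatial.transform import Rotation as R
def cam(n):
    m=imaging.camera_model(n); q=m["orientation"]; return m["intrinsics"],m["eye"],R.from_quat(q,scalar_first=True)
def ray(n,px):
    K,e,o=cam(n); v=np.linalg.inv(K)@[px[0],px[1],1.]; d=o.apply([v[0],-v[1],-v[2]]); return e,d/np.linalg.norm(d)
def onz(n,px,z):
    e,d=ray(n,px); return e+d*(z-e[2])/d[2]
def tri(a,b):
    A=np.zeros((3,3)); y=np.zeros(3)
    for e,d in(a,b):
        P=np.eye(3)-np.outer(d,d); A+=P; y+=P@e
    p=np.linalg.solve(A,y); return p,[np.linalg.norm((np.eye(3)-np.outer(d,d))@(p-e)) for e,d in(a,b)]
E
python3 - <<'E'
from h import *
np.set_printoptions(precision=1,suppress=True)
for n in("motor_gold","motor_blue","motor_green","motor_violet","red_plug"):
    c=[]
    for k in("top","scene"):
        t=spotter.tip_of(k,n); g=spotter.regions_of(k,n)
        print(n,k,[(np.array(x["centre"]),round(x["p"],2)) for x in t[:2]],[(np.array(x["box"]),round(x["p"],2)) for x in g[:2]]); c.append(t[0]["centre"] if t else None)
    if None not in c: print("  tri",*tri(ray("top",c[0]),ray("scene",c[1])), onz("top",c[0],0))
for k in("top","scene"):
    t=spotter.tip_of(k,"mark_a")
    for x in t: print(k,np.array(x["centre"]),round(x["p"],2),onz(k,x["centre"],8))
E
```

```text
motor_gold top [(array([371.5, 249.6]), 0.6)] [(array([370.4, 253.6,   6.9,   8.1]), 0.58), (array([266.9, 186.9,  10.2,  16.9]), 0.41)]
motor_gold scene [(array([315.5, 175.1]), 0.39)] [(array([316.6, 167.9,  13.7,   9.6]), 0.53)]
  tri [ 473.3 -105.   -14. ] [np.float64(2.5336529439731015), np.float64(2.5336529439730695)] [ 473.3 -105.3    0. ]
motor_blue top [(array([283.6, 251.5]), 0.42)] []
motor_blue scene [(array([366.4, 223.5]), 0.86)] [(array([372. , 216.6,  14.7,  19.3]), 0.86), (array([284.6, 223.8,  29.8,  18.7]), 0.26)]
  tri [480.   93.   -8.3] [np.float64(10.416137805481206), np.float64(10.416137805481215)] [472.  100.3   0. ]
motor_green top [(array([445.3, 262.6]), 0.78)] [(array([357. , 188.1,  29.4,  18.9]), 0.35), (array([325. , 188.4,  23.3,  22.1]), 0.32)]
motor_green scene [(array([282.2, 134.3]), 0.81)] [(array([281.6, 126.8,  16.5,  17.1]), 0.63)]
  tri [ 443.2 -279.9   -8.4] [np.float64(2.775584954583261), np.float64(2.7755849545833344)] [ 440.2 -275.9    0. ]
motor_violet top [(array([210.3, 248.5]), 0.65)] [(array([209.1, 249.2,  21.8,  25.6]), 0.6)]
motor
[... 198 characters left out ...]
 0. ]
red_plug top [(array([263.2, 186.8]), 0.72)] [(array([267.8, 187.2,  13.4,  13.8]), 0.64), (array([287.3, 250.6,  13.6,   9.8]), 0.26)]
red_plug scene [(array([327.6, 272.7]), 0.6)] [(array([330.6, 271. ,  17.6,  18.4]), 0.69)]
  tri [628.6 146.7   7.7] [np.float64(2.3459158177949067), np.float64(2.345915817794966)] [629.  149.2   0. ]
top [286.9 182.7] 0.85 [636.2  91.8   8. ]
top [389.6 191.6] 0.84 [ 610.4 -152.8    8. ]
top [326.6 188.5] 0.7 [620.4  -2.9   8. ]
top [356.1 189.1] 0.69 [617.8 -73.2   8. ]
scene [265.4 201.6] 0.95 [621.7 -71.1   8. ]
scene [307.  247.8] 0.87 [625.9  79.1   8. ]
scene [286.8 227.9] 0.78 [627.7  16.3   8. ]
scene [248.2 180.8] 0.68 [ 616.8 -150.1    8. ]
```

```bash
python3 - <<'E'
from h import *
t=imaging.get_image("top"); s=imaging.get_image("scene")
def c(im,x,y,h=20): return cv2.resize(im[y-h:y+h,x-h:x+h],(200,200),interpolation=cv2.INTER_NEAREST)
a=np.hstack([c(t,370,253),c(t,287,248),c(t,452,259),c(t,207,247)])
b=np.hstack([c(s,319,166),c(s,373,215),c(s,281,126),c(s,447,273,25)])
d=cv2.resize(t[165:210,240:440],(800,180),interpolation=cv2.INTER_NEAREST)
cv2.imwrite("pics/crop.png",np.vstack([a,b,d]))
E
```

```text
(no output)
```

View pics/crop.png

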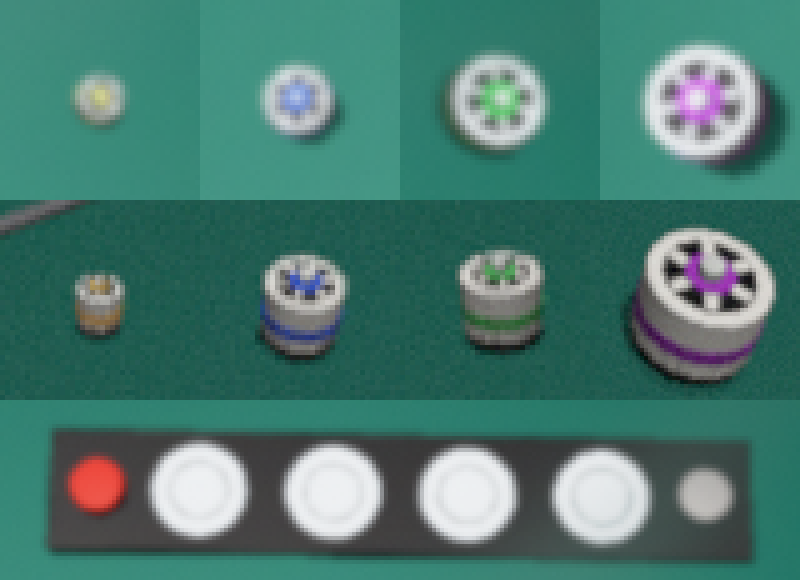

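The crops give these top-face centres, in full-image pixels. In the top view: gold (369.5,252.3), blue (286,247.2), green (451.3,258.5) and violet (206.9,246.5). In the scene view: (318.3,163.5), (373.5,210.9), (280.7,119.7) and (448.8,265). The red plug is at the left end of the strip in the top view, which is the +y end.

```bash
python3 - <<'E'
from h import *
np.set_printoptions(precision=1,suppress=True)
M=dict(gold=((369.5,252.3),(318.3,163.5),22),blue=((286,247.2),(373.5,210.9),29),green=((451.3,258.5),(280.7,119.7),36),violet=((206.9,246.5),(448.8,265),43))
for n,(a,b,h) in M.items(): print(n,*tri(ray("top",a),ray("scene",b)),onz("top",a,h),onz("scene",b,h))
ap={"top":[(290,188),(323,188),(357,188),(390,188)],"scene":[(309,251),(286,225),(265,202),(247,181)]}
C={}
for k in ap:
    im=imaging.get_image(k).min(2)
    _,l,st,ce=cv2.connectedComponentsWithStats((im>(150 if k=="top" else 110)).astype(np.uint8))
    C[k]=[]
    for x,y in ap[k]:
        m=(l==l[y,x]).astype(np.uint8); c=cv2.findContours(m,cv2.RETR_EXTERNAL,cv2.CHAIN_APPROX_NONE)[0][0]
        e=cv2.fitEllipse(c); C[k].append(e[0]); print(k,st[l[y,x]],np.array(e[0]),onz(k,e[0],10))
P=[]
for a,b in zip(C["top"],C["scene"]):
    p,e=tri(ray("top",a),ray("scene",b)); print(p,e[0])
E
```

```text
gold [465.5 -99.4  17.8] [np.float64(1.0835193290408018), np.float64(1.0835193290407918)] [464.2 -98.2  22. ] [469.6 -95.8  22. ]
blue [478.7  92.5  26.9] [np.float64(0.5776591413732672), np.float64(0.5776591413733386)] [478.   92.8  29. ] [480.7  93.5  29. ]
green [ 446.2 -282.    34.9] [np.float64(0.7489733819286719), np.float64(0.7489733819286192)] [ 445.4 -281.2   36. ] [ 447.5 -281.1   36. ]
violet [480.6 269.9  43.5] [np.float64(0.46977952667154815), np.float64(0.46977952667143535)] [480.4 270.4  43. ] [480.5 269.3  43. ]
top [278 176  24  23 447] [289.3 187. ] [624.8  85.9  10. ]
top [311 176  24  24 450] [322.7 187.6] [622.2   6.4  10. ]
top [345 177  24  23 445] [356.4 188.2] [619.5 -73.7  10. ]
top [378 177  24  24 440] [389.8 188.7] [ 616.9 -153.3   10. ]
scene [293 239  33  25 644] [308.7 250.8] [628.5  88.1  10. ]
scene [271 214  30  22 532] [285.4 224.3] [625.7   8.5  10. ]
scene [251 192  29  20 443] [264.7 201.1] [623.1 -71.4  10. ]
scene [233 172  28  18 383] [246.2 180.5] [ 620.8 -151.3   10. ]
[626.2  85.8   6.2] 0.5337565303335472
[623.6   6.    6.5] 0.5500757440526894
[620.9 -74.4   6.5] 0.5780177878573515
[ 618.5 -154.4    6.6] 0.8734136022616933
```

Request:
drive_tool --jaw '[0.065,0.065,0.065,0.065,0.065]' --offset '[[0.04,-0.03,0],[0.08,-0.06,0],[0.12,-0.09,0],[0.16,-0.12,0],[0.2,-0.15,0]]' --angular '[[0,0,-10],[0,0,-20],[0,0,-30],[0,0,-40],[0,0,-50]]' --force 30

```text
time: 2.02
tcp_pos: [327.4, -427.1, 231.6]
eef_rot: [0.0, 0.839, 0.543, 0.0]
force: [0.8, -0.7, 0.9]
opening: 65.2
gripper_force: 0.0
```

```bash
cat > d.py <<'E'
from h import *
import sys
np.set_printoptions(precision=1,suppress=True)
o=r.observe(); t=R.from_quat(o["eef_rot"],scalar_first=True)
W=R.from_matrix(np.array([[0,1,0],[1,0,0],[0,0,-1.]]))
g=np.array([float(v) for v in sys.argv[1:4]])
print(round(o["time"],2),o["tcp_pos"],"off mm",t.inv().apply(g-o["tcp_pos"]),"turn",np.degrees((t.inv()*W).as_rotvec()),"open",o["opening"],o["gripper_force"],"F",o["force"],"q7",o["joint_positions"][6])
E
python3 d.py 446.3 -281.2 150
```

```text
2.02 [ 327.4 -427.1  231.6] off mm [181.8  48.7  81.6] turn [  0.    0.  -24.2] open 65.1979874104072 0.0 F [ 0.8 -0.7  0.9] q7 0.31079171299141556
```

Request:
drive_tool --jaw '[0.065,0.065,0.065,0.065,0.065]' --offset '[[0.046,0.0122,0.02],[0.091,0.0244,0.04],[0.136,0.0365,0.06],[0.182,0.0487,0.08],[0.182,0.0487,0.08]]' --angular '[[0,0,-8],[0,0,-16],[0,0,-24],[0,0,-24],[0,0,-24]]'

```text
time: 2.65
tcp_pos: [448.7, -277.7, 150.4]
eef_rot: [-0.001, 0.707, 0.707, 0.001]
force: [0.2, 0.1, -0.1]
opening: 64.8
gripper_force: 0.0
```

```bash
python3 d.py 446.3 -281.2 8; python3 -c "
from h import *
t=imaging.get_image('top'); s=imaging.get_image('scene')
f=lambda im,x,y,h:cv2.resize(im[y-h:y+h,x-h:x+h],(400,400))
cv2.imwrite('pics/a1.png',np.hstack([f(t,452,259,40),f(s,281,126,40)]))"
```

```text
2.65 [ 448.7 -277.7  150.4] off mm [ -4.1  -2.4 142.3] turn [ 0.  -0.2  0. ] open 64.79057153061781 0.0 F [ 0.2  0.1 -0.1] q7 0.250654430354706
```

View pics/a1.png

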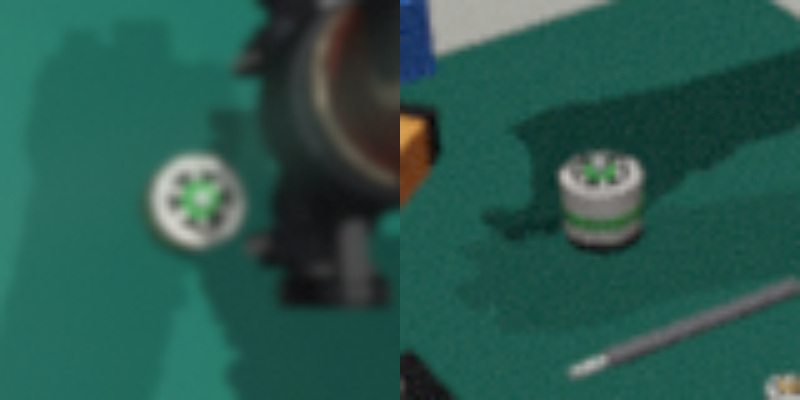

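The motor stands upright between the finger columns. The finger tips show at about (460,231) and (463,268) in the top view, shifted right by parallax because of their height. I'll descend now.

Request:
drive_tool --jaw '[0.065,0.065,0.065,0.065,0.065]' --offset '[[-0.004,-0.0025,0.03],[-0.004,-0.0025,0.07],[-0.004,-0.0025,0.105],[-0.004,-0.0025,0.13],[-0.004,-0.0025,0.142]]' --angular '[[0,0,0],[0,0,0],[0,0,0],[0,0,0],[0,0,0]]'

```text
time: 3.38
tcp_pos: [442.4, -288.6, 8.5]
eef_rot: [-0.0, 0.711, 0.703, -0.001]
force: [-0.6, -0.8, 0.6]
opening: 64.8
gripper_force: 0.0
```

```bash
python3 d.py 446.3 -281.2 8; python3 -c "
from h import *
t=imaging.get_image('top'); s=imaging.get_image('scene')
f=lambda im,x,y,h:cv2.resize(im[y-h:y+h,x-h:x+h],(400,400))
cv2.imwrite('pics/a2.png',np.hstack([f(t,452,259,40),f(s,281,126,40)]))"
```

```text
3.38 [ 442.4 -288.6    8.5] off mm [7.5 3.9 0.5] turn [-0.1  0.  -0.7] open 64.83035894933057 0.0 F [-0.6 -0.8  0.6] q7 0.15258346709899837
```

View pics/a2.png

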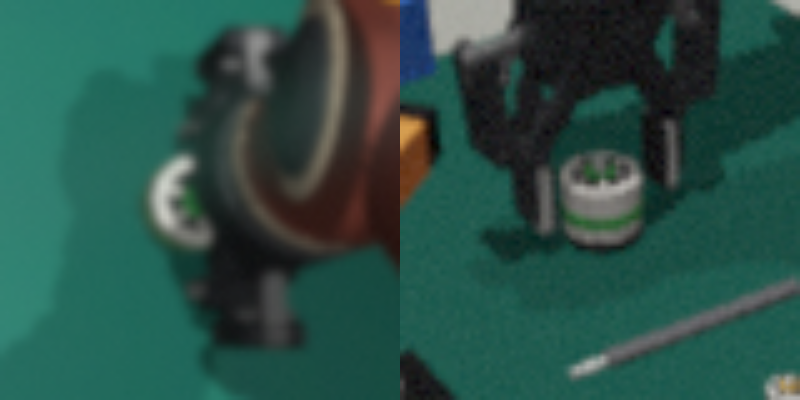

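The jaw straddles the green motor but sits about 8 mm too far toward −y: the last pose was read while the arm was still moving. I'll correct by (+7.5, +4) and let it settle.

Request:
drive_tool --jaw '[0.065,0.065,0.065,0.065,0.065]' --offset '[[0.004,0.002,0],[0.0075,0.004,0],[0.0075,0.004,0],[0.0075,0.004,0],[0.0075,0.004,0]]' --angular '[[0,0,-0.4],[0,0,-0.7],[0,0,-0.7],[0,0,-0.7],[0,0,-0.7]]'

```text
time: 4.1
tcp_pos: [447.7, -279.4, 9.4]
eef_rot: [0.0, 0.706, 0.708, -0.0]
force: [0.0, -0.0, -0.5]
opening: 65.1
gripper_force: 0.0
```

```bash
python3 d.py 446.3 -281.2 8
```

```text
4.1 [ 447.7 -279.4    9.4] off mm [-1.8 -1.4  1.4] turn [0.  0.  0.2] open 65.08224522048845 0.0 F [ 0.  -0.  -0.5] q7 0.1471051856092479
```

Request:
drive_tool --jaw '[0.065,0.03,0.03,0.03,0.03]' --offset '[[-0.0018,-0.0014,0],[-0.0018,-0.0014,0],[-0.0018,-0.0014,0],[-0.0018,-0.0014,0],[-0.0018,-0.0014,0]]' --angular '[[0,0,0.2],[0,0,0.2],[0,0,0.2],[0,0,0.2],[0,0,0.2]]' --force 30

```text
time: 4.72
tcp_pos: [446.2, -281.3, 9.4]
eef_rot: [-0.0, 0.707, 0.707, -0.0]
force: [-0.6, -0.8, 2.6]
opening: 38.9
gripper_force: 30.2
```

```bash
python3 d.py 621.2 -72.5 90
```

```text
4.72 [ 446.2 -281.3    9.4] off mm [208.7 175.1 -80.7] turn [-0.  0.  0.] open 38.92669164338457 30.206428170204163 F [-0.6 -0.8  2.6] q7 0.1481766018450845
```

Request:
drive_tool --jaw '[0.03,0.03,0.03,0.03,0.03]' --offset '[[0,0,-0.02],[0,0,-0.05],[0.02,0.018,-0.08],[0.055,0.045,-0.08],[0.09,0.075,-0.08]]' --angular '[[0,0,0],[0,0,0],[0,0,0],[0,0,0],[0,0,0]]'

```text
time: 5.35
tcp_pos: [521.9, -190.4, 89.6]
eef_rot: [0.0, 0.707, 0.707, 0.0]
force: [0.5, -0.0, -0.5]
opening: 38.9
gripper_force: 30.4
```

Request:
drive_tool --jaw '[0.03,0.03,0.03,0.03,0.03]' --offset '[[0.035,0.03,0],[0.07,0.06,0],[0.1,0.085,0],[0.1187,0.1,0],[0.1187,0.1,0]]' --angular '[[0,0,0],[0,0,0],[0,0,0],[0,0,0],[0,0,0]]'

```text
time: 5.98
tcp_pos: [621.9, -69.0, 88.8]
eef_rot: [-0.001, 0.705, 0.709, 0.001]
force: [-0.2, -0.2, -1.3]
opening: 39.2
gripper_force: 30.5
```

Request:
drive_tool --jaw '[0.03,0.03,0.03,0.03,0.03]' --offset '[[0,0,0],[0,0,0],[0,0,0],[0,0,0],[0,0,0]]' --angular '[[0,0,0],[0,0,0],[0,0,0],[0,0,0],[0,0,0]]'

```text
time: 6.6
tcp_pos: [621.2, -72.5, 89.4]
eef_rot: [0.0, 0.707, 0.707, 0.0]
force: [0.6, 0.8, -1.3]
opening: 38.9
gripper_force: 30.5
```

```bash
python3 d.py 621.2 -72.5 20.5; python3 -c "
from h import *
t=imaging.get_image('top'); s=imaging.get_image('scene')
f=lambda im,x,y,h:cv2.resize(im[y-h:y+h,x-h:x+h],(400,400))
cv2.imwrite('pics/a3.png',np.hstack([f(t,356,188,50),f(s,264,190,50)]))"
```

```text
6.6 [621.2 -72.5  89.4] off mm [ 0.  -0.  68.9] turn [ 0. -0.  0.] open 38.921067254614265 30.4607892036438 F [ 0.6  0.8 -1.3] q7 -0.15922118132189572
```

View pics/a3.png

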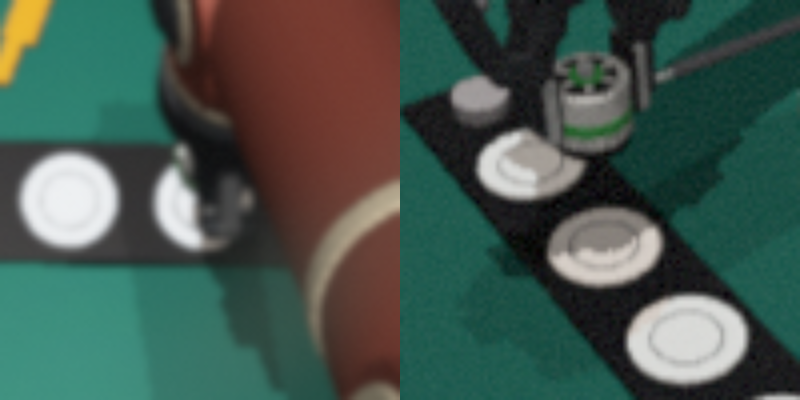

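The green motor is gripped and upright at scene pixel (261,165), above its disc. I'll lower it, release and retreat.

Request:
drive_tool --jaw '[0.03,0.03,0.03,0.03,0.03]' --offset '[[0,0,0.025],[0,0,0.045],[0,0,0.06],[0,0,0.0685],[0,0,0.0685]]' --angular '[[0,0,0],[0,0,0],[0,0,0],[0,0,0],[0,0,0]]'

```text
time: 7.32
tcp_pos: [621.5, -72.3, 20.8]
eef_rot: [0.0, 0.707, 0.707, 0.0]
force: [0.5, 0.7, -0.5]
opening: 39.2
gripper_force: 30.5
```

Request:
drive_tool --jaw '[0.03,0.065,0.065,0.065,0.065]' --offset '[[0,0,0],[0,0,0],[0,0,0],[0,0,0],[0,0,0]]' --angular '[[0,0,0],[0,0,0],[0,0,0],[0,0,0],[0,0,0]]'

```text
time: 7.95
tcp_pos: [621.3, -72.3, 20.9]
eef_rot: [0.0, 0.707, 0.707, 0.0]
force: [-0.8, -0.2, -0.7]
opening: 65.1
gripper_force: 0.0
```

Request:
drive_tool --jaw '[0.065,0.065,0.08,0.08,0.08]' --offset '[[0,0,-0.02],[0,0,-0.06],[0,0,-0.1],[0.035,-0.02,-0.13],[0.08,-0.04,-0.13]]' --angular '[[0,0,0],[0,0,0],[0,0,0],[0,0,0],[0,0,0]]'

```text
time: 8.57
tcp_pos: [583.5, 7.5, 155.3]
eef_rot: [0.003, 0.708, 0.706, 0.003]
force: [-0.0, 0.7, 0.0]
opening: 80.2
gripper_force: 0.0
```

```bash
python3 d.py 480.5 270 150; python3 -c "
from h import *
t=imaging.get_image('top'); s=imaging.get_image('scene')
f=lambda im,x,y,h:cv2.resize(im[y-h:y+h,x-h:x+h],(400,400))
cv2.imwrite('pics/a4.png',np.hstack([f(t,356,188,50),f(s,264,190,50)]))"
```

```text
8.57 [583.5   7.5 155.3] off mm [ 262.2 -103.8    4.4] turn [ 0.5 -0.  -0.2] open 80.19823125916376 0.0 F [-0.   0.7  0. ] q7 -0.27564273776264797
```

View pics/a4.png

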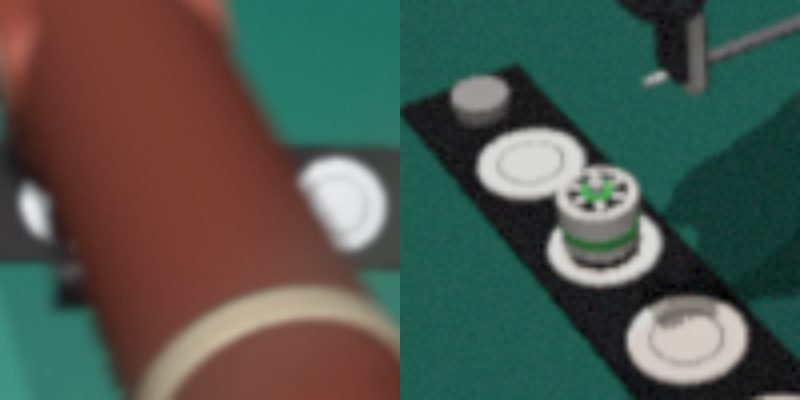

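Green stands upright on its disc, with its base near scene pixel (264,202). Violet is next.

Request:
drive_tool --jaw '[0.08,0.08,0.08,0.08,0.08]' --offset '[[0.045,-0.017,0],[0.09,-0.034,0],[0.135,-0.051,0],[0.18,-0.068,0],[0.22,-0.085,0]]' --angular '[[0,0,0],[0,0,0],[0,0,0],[0,0,0],[0,0,0]]'

```text
time: 9.3
tcp_pos: [495.9, 229.5, 152.2]
eef_rot: [0.0, 0.707, 0.708, 0.001]
force: [0.7, -0.2, -0.2]
opening: 80.1
gripper_force: 0.0
```

Request:
drive_tool --jaw '[0.08,0.08,0.08,0.08,0.08]' --offset '[[0.042,-0.0157,0],[0.042,-0.0157,0],[0.042,-0.0157,0],[0.042,-0.0157,0],[0.042,-0.0157,0]]' --angular '[[0,0,0],[0,0,0],[0,0,0],[0,0,0],[0,0,0]]'

```text
time: 9.93
tcp_pos: [481.2, 268.2, 150.9]
eef_rot: [0.0, 0.708, 0.706, -0.0]
force: [-0.3, -0.4, 0.5]
opening: 79.9
gripper_force: 0.0
```

```bash
python3 d.py 480.5 270 10; python3 -c "
from h import *
t=imaging.get_image('top'); s=imaging.get_image('scene')
f=lambda im,x,y,h:cv2.resize(im[y-h:y+h,x-h:x+h],(400,400))
cv2.imwrite('pics/a5.png',np.hstack([f(t,207,247,45),f(s,440,230,75)]))"
```

```text
9.93 [481.2 268.2 150.9] off mm [  1.9  -0.7 140.9] turn [ 0.   0.  -0.1] open 79.91710366798836 0.0 F [-0.3 -0.4  0.5] q7 -0.769233542746604
```

View pics/a5.png

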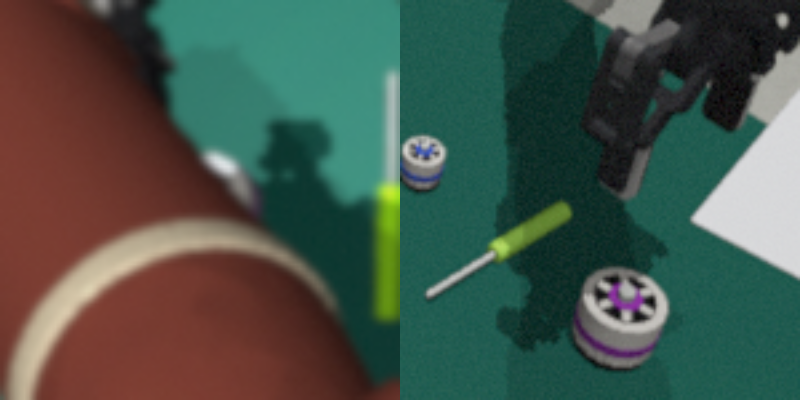

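Violet is upright below the jaw at scene pixel (449,268), and nothing is in the way. I'll descend.

Request:
drive_tool --jaw '[0.08,0.08,0.08,0.08,0.08]' --offset '[[0.001,0,0.04],[0.001,0,0.08],[0.001,0,0.115],[0.001,0,0.135],[0.001,0,0.14]]' --angular '[[0,0,0],[0,0,0],[0,0,0],[0,0,0],[0,0,0]]'

```text
time: 10.65
tcp_pos: [479.9, 269.9, 9.5]
eef_rot: [-0.0, 0.707, 0.707, -0.001]
force: [-0.4, 0.8, -0.0]
opening: 79.7
gripper_force: 0.0
```

Request:
drive_tool --jaw '[0.08,0.08,0.08,0.08,0.08]' --offset '[[0,0,0],[0,0,0],[0,0,0],[0,0,0],[0,0,0]]' --angular '[[0,0,0],[0,0,0],[0,0,0],[0,0,0],[0,0,0]]'

```text
time: 11.28
tcp_pos: [480.6, 270.6, 11.1]
eef_rot: [0.0, 0.707, 0.707, 0.0]
force: [0.5, 0.6, 0.1]
opening: 79.8
gripper_force: 0.0
```

```bash
python3 d.py 480.5 270 10
```

```text
11.28 [480.6 270.6  11.1] off mm [-0.6 -0.1  1.1] turn [ 0. -0.  0.] open 79.78681232375332 0.0 F [0.5 0.6 0.1] q7 -0.8518198308305936
```

Request:
drive_tool --jaw '[0.07,0.04,0.04,0.04,0.04]' --offset '[[0,0,0],[0,0,0],[0,0,0],[0,0,0],[0,0,0]]' --angular '[[0,0,0],[0,0,0],[0,0,0],[0,0,0],[0,0,0]]' --force 40

```text
time: 11.9
tcp_pos: [480.5, 270.7, 11.1]
eef_rot: [0.0, 0.707, 0.707, 0.0]
force: [-0.9, 0.9, 2.9]
opening: 48.9
gripper_force: 41.5
```

Request:
drive_tool --jaw '[0.04,0.04,0.04,0.04,0.04]' --offset '[[0,0,-0.02],[0,0,-0.06],[-0.02,0.007,-0.1],[-0.06,0.02,-0.1],[-0.105,0.035,-0.1]]' --angular '[[0,0,0],[0,0,0],[0,0,0],[0,0,0],[0,0,0]]'

```text
time: 12.52
tcp_pos: [515.6, 165.1, 111.1]
eef_rot: [0.0, 0.706, 0.708, 0.0]
force: [-0.2, -0.7, -1.6]
opening: 49.1
gripper_force: 41.8
```

Request:
drive_tool --jaw '[0.04,0.04,0.04,0.04,0.04]' --offset '[[-0.045,0.015,0],[-0.09,0.03,0],[-0.135,0.045,0],[-0.18,0.06,0],[-0.225,0.075,0]]' --angular '[[0,0,0],[0,0,0],[0,0,0],[0,0,0],[0,0,0]]'

```text
time: 13.15
tcp_pos: [590.4, -61.0, 110.1]
eef_rot: [-0.001, 0.707, 0.707, -0.0]
force: [0.6, 0.7, -0.9]
opening: 48.9
gripper_force: 41.8
```

Request:
drive_tool --jaw '[0.04,0.04,0.04,0.04,0.04]' --offset '[[-0.04,0.013,0],[-0.075,0.023,0],[-0.0929,0.0281,0],[-0.0929,0.0281,0],[-0.0929,0.0281,0]]' --angular '[[0,0,0],[0,0,0],[0,0,0],[0,0,0],[0,0,0]]'

```text
time: 13.78
tcp_pos: [618.4, -149.3, 110.7]
eef_rot: [-0.001, 0.706, 0.708, 0.001]
force: [0.2, 0.2, -1.2]
opening: 48.9
gripper_force: 41.8
```

Request:
drive_tool --jaw '[0.04,0.04,0.04,0.04,0.04]' --offset '[[0,0,0],[0,0,0],[0,0,0],[0,0,0],[0,0,0]]' --angular '[[0,0,0],[0,0,0],[0,0,0],[0,0,0],[0,0,0]]'

```text
time: 14.4
tcp_pos: [618.7, -152.3, 110.8]
eef_rot: [0.0, 0.707, 0.707, -0.0]
force: [-0.0, 0.8, -0.5]
opening: 48.9
gripper_force: 41.8
```

```bash
python3 d.py 618.7 -152.3 22; python3 -c "
from h import *
t=imaging.get_image('top'); s=imaging.get_image('scene')
f=lambda im,x,y,h:cv2.resize(im[y-h:y+h,x-h:x+h],(400,400))
cv2.imwrite('pics/a6.png',np.hstack([f(t,390,188,50),f(s,260,170,60)]))"
```

```text
14.4 [ 618.7 -152.3  110.8] off mm [ 0.   0.  88.8] turn [-0.  0.  0.] open 48.89627289142432 41.80786192417145 F [-0.   0.8 -0.5] q7 -0.04846265301545224
```

View pics/a6.png

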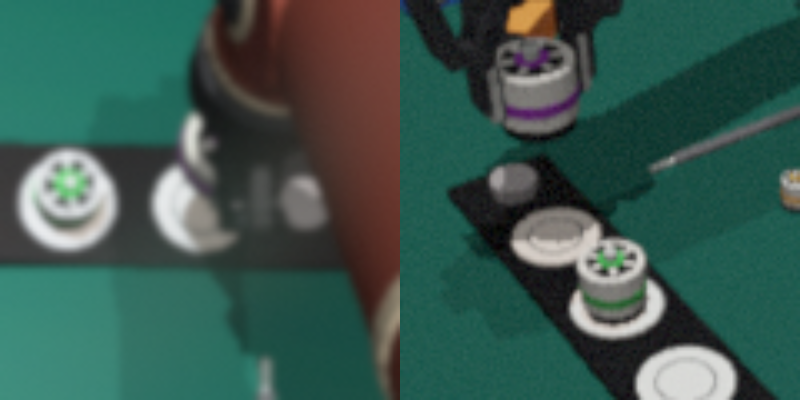

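Violet is held upright over the last disc, at scene pixel (241,133). Green stands on its disc at top-view pixel (357,184).

Request:
drive_tool --jaw '[0.04,0.04,0.04,0.04,0.04]' --offset '[[0,0,0.03],[0,0,0.06],[0,0,0.08],[0,0,0.0885],[0,0,0.0885]]' --angular '[[0,0,0],[0,0,0],[0,0,0],[0,0,0],[0,0,0]]'

```text
time: 15.12
tcp_pos: [619.3, -152.2, 22.6]
eef_rot: [0.0, 0.707, 0.707, 0.0]
force: [0.8, -0.7, -0.5]
opening: 49.0
gripper_force: 41.7
```

Request:
drive_tool --jaw '[0.04,0.075,0.075,0.075,0.075]' --offset '[[0,0,0],[0,0,0],[0,0,0],[0,0,0],[0,0,0]]' --angular '[[0,0,0],[0,0,0],[0,0,0],[0,0,0],[0,0,0]]'

```text
time: 15.75
tcp_pos: [618.8, -152.2, 22.5]
eef_rot: [0.0, 0.707, 0.707, 0.0]
force: [-0.7, -0.2, 0.1]
opening: 74.9
gripper_force: 0.0
```

Request:
drive_tool --jaw '[0.075,0.075,0.075,0.055,0.055]' --offset '[[0,0,-0.02],[0,0,-0.06],[0,0,-0.1],[0,-0.02,-0.13],[0.01,-0.06,-0.13]]' --angular '[[0,0,0],[0,0,0],[0,0,0],[0,0,0],[0,0,0]]'

```text
time: 16.38
tcp_pos: [561.7, -142.9, 156.7]
eef_rot: [0.004, 0.707, 0.707, 0.003]
force: [0.7, 0.1, -0.1]
opening: 55.2
gripper_force: 0.0
```

Request:
drive_tool --jaw '[0.055,0.055,0.055,0.055,0.055]' --offset '[[0.015,-0.04,0],[0.035,-0.08,0],[0.045,-0.0922,0],[0.045,-0.0922,0],[0.045,-0.0922,0]]' --angular '[[0,0,0],[0,0,0],[0,0,0],[0,0,0],[0,0,0]]'

```text
time: 17.0
tcp_pos: [468.4, -98.0, 152.9]
eef_rot: [0.001, 0.707, 0.707, 0.001]
force: [1.4, 0.1, -0.6]
opening: 54.8
gripper_force: 0.0
```

Request:
drive_tool --jaw '[0.045,0.045,0.045,0.045,0.045]' --offset '[[0,0,0],[0,0,0],[0,0,0],[0,0,0],[0,0,0]]' --angular '[[0,0,0],[0,0,0],[0,0,0],[0,0,0],[0,0,0]]'

```text
time: 17.62
tcp_pos: [466.5, -97.3, 152.3]
eef_rot: [-0.0, 0.707, 0.707, 0.0]
force: [0.5, 0.5, -0.0]
opening: 45.1
gripper_force: 0.0
```

```bash
python3 d.py 466.5 -97.3 5; python3 -c "
from h import *
t=imaging.get_image('top'); s=imaging.get_image('scene')
f=lambda im,x,y,h:cv2.resize(im[y-h:y+h,x-h:x+h],(400,400))
cv2.imwrite('pics/a7.png',np.hstack([f(t,380,210,60),f(s,280,160,60)]))"
```

```text
17.62 [466.5 -97.3 152.3] off mm [ -0.   -0.  147.3] turn [ 0. -0.  0.] open 45.05413514069538 0.0 F [ 0.5  0.5 -0. ] q7 -0.11691427521224347
```

View pics/a7.png

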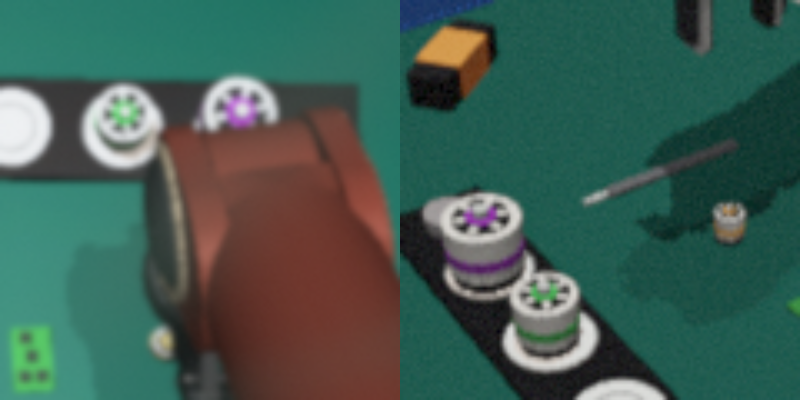

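Violet and green stand upright at scene pixels (245,167) and (263,191), and gold stands below the jaw at (319,165). I'll descend on gold.

Request:
drive_tool --jaw '[0.045,0.045,0.045,0.045,0.045]' --offset '[[0,0,0.04],[0,0,0.08],[0,0,0.115],[0,0,0.135],[0,0,0.144]]' --angular '[[0,0,0],[0,0,0],[0,0,0],[0,0,0],[0,0,0]]'

```text
time: 18.35
tcp_pos: [466.1, -97.1, 7.3]
eef_rot: [-0.001, 0.707, 0.707, -0.0]
force: [0.6, -0.4, 0.6]
opening: 44.7
gripper_force: 0.0
```

Request:
drive_tool --jaw '[0.045,0.045,0.045,0.045,0.045]' --offset '[[0,0,0.001],[0,0,0.002],[0,0,0.002],[0,0,0.002],[0,0,0.002]]' --angular '[[0,0,0],[0,0,0],[0,0,0],[0,0,0],[0,0,0]]'

```text
time: 18.98
tcp_pos: [466.6, -97.3, 6.6]
eef_rot: [0.0, 0.707, 0.707, 0.0]
force: [0.7, -0.1, -0.1]
opening: 45.4
gripper_force: 0.0
```

```bash
python3 d.py 466.5 -97.3 5; python3 -c "
from h import *
t=imaging.get_image('top'); s=imaging.get_image('scene')
f=lambda im,x,y,h:cv2.resize(im[y-h:y+h,x-h:x+h],(400,400),interpolation=cv2.INTER_CUBIC)
cv2.imwrite('pics/a8.png',np.hstack([f(t,370,253,25),f(s,319,166,25)]))"
```

```text
18.98 [466.6 -97.3   6.6] off mm [ 0.  -0.1  1.6] turn [0. 0. 0.] open 45.38089566158268 0.0 F [ 0.7 -0.1 -0.1] q7 -0.2590464847680171
```

View pics/a8.png

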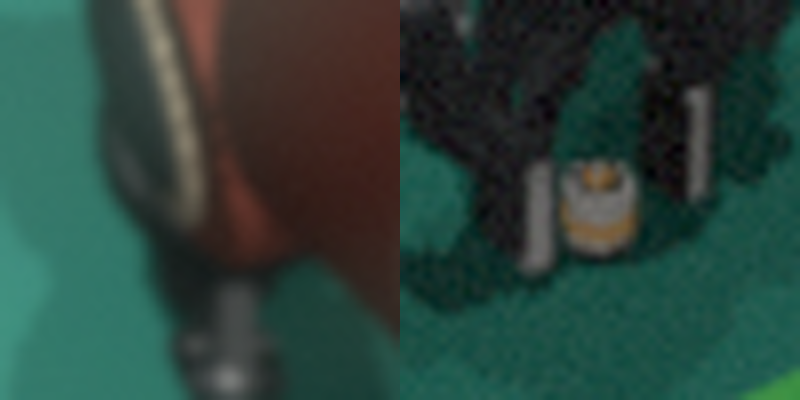

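Gold sits between the pads, with pad bottoms at scene pixels (311,175) and (331,166). It is about 3 mm nearer the +x pad, so I'll shift the tool before closing.

Request:
drive_tool --jaw '[0.045,0.045,0.045,0.03,0.03]' --offset '[[0,0.0015,0.001],[0,0.003,0.002],[0,0.003,0.002],[0,0.003,0.002],[0,0.003,0.002]]' --angular '[[0,0,0],[0,0,0],[0,0,0],[0,0,0],[0,0,0]]' --force 20

```text
time: 19.7
tcp_pos: [469.4, -97.3, 4.3]
eef_rot: [-0.0, 0.707, 0.707, 0.0]
force: [-0.0, 0.5, -0.1]
opening: 30.3
gripper_force: 0.0
```

Request:
drive_tool --jaw '[0.026,0.022,0.018,0.015,0.015]' --offset '[[0,0,0],[0,0,0],[0,0,0],[0,0,0],[0,0,0]]' --angular '[[0,0,0],[0,0,0],[0,0,0],[0,0,0],[0,0,0]]'

```text
time: 20.32
tcp_pos: [469.4, -97.3, 4.4]
eef_rot: [-0.0, 0.707, 0.707, -0.0]
force: [-0.1, 0.4, 2.2]
opening: 19.1
gripper_force: 19.6
```

```bash
python3 d.py 626.4 87 104
```

```text
20.32 [469.4 -97.3   4.4] off mm [184.2 157.1 -99.6] turn [-0.  0.  0.] open 19.08949581774608 19.574541449546814 F [-0.1  0.4  2.2] q7 -0.2592638510537891
```

Gold is gripped at 19.1 mm opening. Next: lift and carry.

Request:
drive_tool --jaw '[0.015,0.015,0.015,0.015,0.015]' --offset '[[0,0,-0.02],[0,0,-0.05],[0.02,0.017,-0.08],[0.05,0.043,-0.08],[0.08,0.068,-0.08]]' --angular '[[0,0,0],[0,0,0],[0,0,0],[0,0,0],[0,0,0]]'

```text
time: 20.95
tcp_pos: [538.6, -16.8, 84.9]
eef_rot: [0.001, 0.707, 0.707, 0.001]
force: [0.1, 0.2, -0.8]
opening: 19.2
gripper_force: 19.6
```

Request:
drive_tool --jaw '[0.015,0.015,0.015,0.015,0.015]' --offset '[[0.03,0.026,0],[0.06,0.052,0],[0.09,0.077,0],[0.1042,0.0891,0],[0.1042,0.0891,0]]' --angular '[[0,0,0],[0,0,0],[0,0,0],[0,0,0],[0,0,0]]'

```text
time: 21.58
tcp_pos: [626.8, 88.9, 83.9]
eef_rot: [-0.0, 0.706, 0.708, 0.001]
force: [-0.1, 0.1, -0.1]
opening: 19.0
gripper_force: 19.6
```

Request:
drive_tool --jaw '[0.015,0.015,0.015,0.015,0.015]' --offset '[[0,0,0],[0,0,0],[0,0,0.02],[0,0,0.04],[0,0,0.04]]' --angular '[[0,0,0],[0,0,0],[0,0,0],[0,0,0],[0,0,0]]'

```text
time: 22.2
tcp_pos: [624.7, 86.0, 42.2]
eef_rot: [-0.001, 0.707, 0.707, -0.002]
force: [0.9, -0.6, -0.1]
opening: 19.2
gripper_force: 19.6
```

```bash
python3 d.py 626.4 87 15.4; python3 -c "
from h import *
t=imaging.get_image('top'); s=imaging.get_image('scene')
f=lambda im,x,y,h:cv2.resize(im[y-h:y+h,x-h:x+h],(400,400),interpolation=cv2.INTER_CUBIC)
cv2.imwrite('pics/a9.png',np.hstack([f(t,290,188,40),f(s,309,240,40)]))"
```

```text
22.2 [624.7  86.   42.2] off mm [ 1.1  1.8 26.8] turn [-0.3  0.1 -0. ] open 19.244357657337893 19.635059237480164 F [ 0.9 -0.6 -0.1] q7 -0.44215702527253414
```

View pics/a9.png

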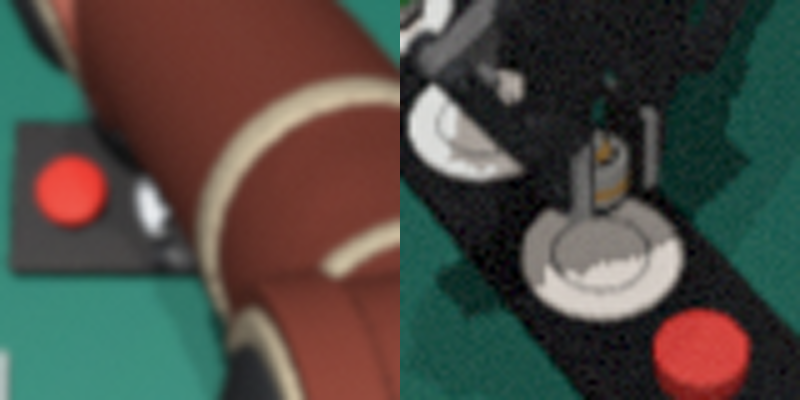

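Gold is held upright above the disc beside the red plug, at scene pixel (311,236). I'll lower and release.

Request:
drive_tool --jaw '[0.015,0.015,0.015,0.015,0.015]' --offset '[[0,0,0.01],[0,0,0.02],[0,0,0.0265],[0,0,0.0284],[0,0,0.0284]]' --angular '[[0,0,0],[0,0,0],[0,0,0],[0,0,0],[0,0,0]]'

```text
time: 22.92
tcp_pos: [626.5, 87.0, 15.8]
eef_rot: [-0.0, 0.707, 0.707, 0.0]
force: [-0.3, -0.4, 0.3]
opening: 18.8
gripper_force: 19.6
```

Request:
drive_tool --jaw '[0.015,0.015,0.022,0.03,0.045]' --offset '[[0,0,0],[0,0,0],[0,0,0],[0,0,0],[0,0,0]]' --angular '[[0,0,0],[0,0,0],[0,0,0],[0,0,0],[0,0,0]]'

```text
time: 23.55
tcp_pos: [626.5, 87.0, 16.0]
eef_rot: [-0.0, 0.707, 0.707, 0.0]
force: [0.7, -0.1, -0.1]
opening: 44.7
gripper_force: 0.0
```

Request:
drive_tool --jaw '[0.05,0.05,0.055,0.055,0.055]' --offset '[[0,0,0],[0,0,-0.02],[0,0,-0.06],[0,0,-0.1],[0,-0.03,-0.13]]' --angular '[[0,0,0],[0,0,0],[0,0,0],[0,0,0],[0,0,0]]'

```text
time: 24.18
tcp_pos: [599.0, 87.1, 149.5]
eef_rot: [0.002, 0.707, 0.707, 0.003]
force: [0.2, -0.2, 0.1]
opening: 55.1
gripper_force: 0.0
```

Request:
drive_tool --jaw '[0.055,0.055,0.055,0.055,0.055]' --offset '[[0.002,-0.04,0],[0.004,-0.08,0],[0.006,-0.11,0],[0.006,-0.1172,0],[0.006,-0.1172,0]]' --angular '[[0,0,0],[0,0,0],[0,0,0],[0,0,0],[0,0,0]]'

```text
time: 24.8
tcp_pos: [480.5, 93.0, 147.0]
eef_rot: [0.001, 0.707, 0.707, 0.001]
force: [0.2, 0.8, -0.0]
opening: 55.2
gripper_force: 0.0
```

Request:
drive_tool --jaw '[0.055,0.055,0.055,0.055,0.055]' --offset '[[0,0,0],[0,0,0],[0,0,0.04],[0,0,0.08],[0,0,0.08]]' --angular '[[0,0,0],[0,0,0],[0,0,0],[0,0,0],[0,0,0]]'

```text
time: 25.42
tcp_pos: [477.7, 92.4, 63.7]
eef_rot: [-0.002, 0.707, 0.707, -0.003]
force: [-0.7, -0.3, -0.2]
opening: 55.3
gripper_force: 0.0
```

```bash
python3 d.py 479.2 93 6; python3 -c "
from h import *
s=imaging.get_image('scene')
cv2.imwrite('pics/a10.png',cv2.resize(s[110:290,220:420],(800,600) if 0 else (660,594),interpolation=cv2.INTER_CUBIC))"
```

```text
25.43 [477.7  92.4  63.7] off mm [ 0.7  1.9 57.7] turn [-0.4  0.1  0. ] open 55.28160025255407 0.0 F [-0.7 -0.3 -0.2] q7 -0.5689192977242414
```

View pics/a10.png

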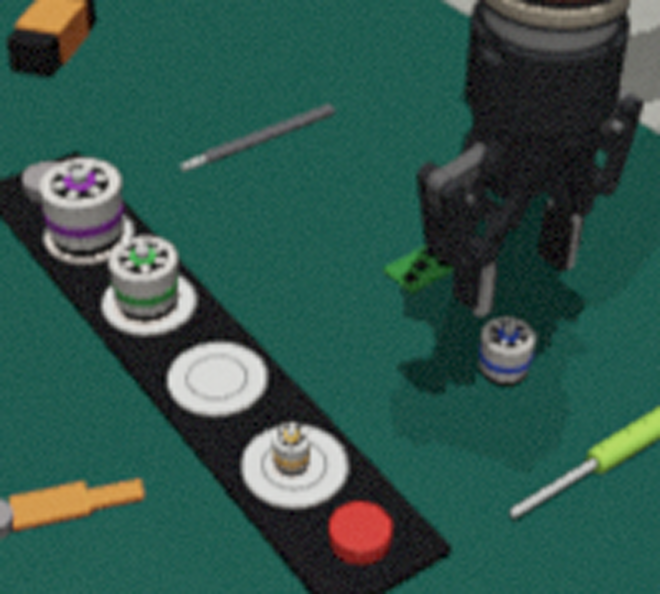

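Gold stands centred on its disc at scene pixel (308,248). Blue is clear below the jaw at (373,216). I'll descend on blue.

Request:
drive_tool --jaw '[0.055,0.055,0.055,0.055,0.055]' --offset '[[0,0.001,0.025],[0,0.001,0.045],[0,0.001,0.06],[0,0.001,0.06],[0,0.001,0.06]]' --angular '[[0,0,0],[0,0,0],[0,0,0],[0,0,0],[0,0,0]]'

```text
time: 26.1
tcp_pos: [481.1, 93.1, 6.8]
eef_rot: [0.0, 0.707, 0.707, 0.001]
force: [0.4, 0.0, -0.1]
opening: 54.7
gripper_force: 0.0
```

Request:
drive_tool --jaw '[0.055,0.045,0.04,0.035,0.03]' --offset '[[0,0,0],[0,0,0],[0,0,0],[0,0,0],[0,0,0]]' --angular '[[0,0,0],[0,0,0],[0,0,0],[0,0,0],[0,0,0]]' --force 25

```text
time: 26.72
tcp_pos: [480.1, 92.9, 5.9]
eef_rot: [-0.0, 0.707, 0.707, -0.0]
force: [-0.1, -0.6, -0.3]
opening: 29.7
gripper_force: 0.2
```

Request:
drive_tool --jaw '[0.022,0.022,0.022,0.022,0.022]' --offset '[[0,0,0],[0,0,0],[0,0,0],[0,0,0],[0,0,0]]' --angular '[[0,0,0],[0,0,0],[0,0,0],[0,0,0],[0,0,0]]'

```text
time: 27.35
tcp_pos: [480.1, 92.9, 6.0]
eef_rot: [-0.0, 0.707, 0.707, -0.0]
force: [-1.4, 0.2, 4.6]
opening: 29.1
gripper_force: 24.7
```

```bash
python3 d.py 623.8 7.3 86
```

```text
27.35 [480.1  92.9   6. ] off mm [-85.6 143.7 -80. ] turn [-0.  0.  0.] open 29.126841950407705 24.747765362262726 F [-1.4  0.2  4.6] q7 -0.6157092673607943
```

Request:
drive_tool --jaw '[0.022,0.022,0.022,0.022,0.022]' --offset '[[0,0,-0.02],[0,0,-0.06],[-0.01,0.017,-0.09],[-0.03,0.05,-0.09],[-0.05,0.084,-0.09]]' --angular '[[0,0,0],[0,0,0],[0,0,0],[0,0,0],[0,0,0]]'

```text
time: 27.98
tcp_pos: [565.9, 42.4, 96.4]
eef_rot: [0.001, 0.707, 0.707, 0.001]
force: [0.7, -0.4, -1.3]
opening: 29.2
gripper_force: 24.8
```

Request:
drive_tool --jaw '[0.022,0.022,0.022,0.022,0.022]' --offset '[[-0.018,0.03,0],[-0.031,0.053,0],[-0.0356,0.0597,0],[-0.0356,0.0597,0],[-0.0356,0.0597,0]]' --angular '[[0,0,0],[0,0,0],[0,0,0],[0,0,0],[0,0,0]]'

```text
time: 28.6
tcp_pos: [622.9, 8.6, 95.8]
eef_rot: [-0.001, 0.706, 0.708, -0.0]
force: [-0.4, 0.3, 0.3]
opening: 29.2
gripper_force: 24.8
```

Request:
drive_tool --jaw '[0.022,0.022,0.022,0.022,0.022]' --offset '[[0,0,0],[0,0,0.03],[0,0,0.055],[0,0,0.06],[0,0,0.06]]' --angular '[[0,0,0],[0,0,0],[0,0,0],[0,0,0],[0,0,0]]'

```text
time: 29.22
tcp_pos: [624.2, 7.8, 36.3]
eef_rot: [0.0, 0.707, 0.707, 0.0]
force: [0.3, -0.5, -0.0]
opening: 29.1
gripper_force: 24.8
```

```bash
python3 d.py 623.8 7.3 17
```

```text
29.23 [624.2   7.8  36.3] off mm [-0.5 -0.4 19.3] turn [ 0. -0.  0.] open 29.054972978467855 24.84782874584198 F [ 0.3 -0.5 -0. ] q7 -0.34749465132577506
```

Request:
drive_tool --jaw '[0.022,0.022,0.022,0.022,0.022]' --offset '[[0,0,0.01],[0,0,0.016],[0,0,0.019],[0,0,0.019],[0,0,0.019]]' --angular '[[0,0,0],[0,0,0],[0,0,0],[0,0,0],[0,0,0]]'

```text
time: 29.85
tcp_pos: [624.3, 7.4, 17.1]
eef_rot: [0.0, 0.707, 0.707, 0.0]
force: [0.9, 0.3, -0.3]
opening: 29.2
gripper_force: 24.8
```

Request:
drive_tool --jaw '[0.022,0.03,0.04,0.055,0.055]' --offset '[[0,0,0],[0,0,0],[0,0,0],[0,0,0],[0,0,0]]' --angular '[[0,0,0],[0,0,0],[0,0,0],[0,0,0],[0,0,0]]'

```text
time: 30.48
tcp_pos: [624.1, 7.3, 17.0]
eef_rot: [0.0, 0.707, 0.707, 0.0]
force: [-0.5, 0.7, 1.2]
opening: 55.1
gripper_force: 0.0
```

Request:
drive_tool --jaw '[0.055,0.055,0.055,0.055,0.055]' --offset '[[0,0,-0.02],[0,0,-0.06],[0,0,-0.1],[0,-0.01,-0.14],[0,-0.05,-0.17]]' --angular '[[0,0,0],[0,0,0],[0,0,0],[0,0,0],[0,0,0]]'

```text
time: 31.1
tcp_pos: [576.0, 7.7, 190.4]
eef_rot: [0.002, 0.707, 0.707, 0.003]
force: [-0.6, 0.0, 0.8]
opening: 54.9
gripper_force: 0.0
```

Request:
drive_tool --jaw '[0.055,0.055,0.055,0.055,0.055]' --offset '[[-0.05,-0.03,0],[-0.1,-0.06,0],[-0.15,-0.09,0],[-0.2,-0.12,0],[-0.25,-0.12,0]]' --angular '[[0,0,0],[0,0,0],[0,0,0],[0,0,0],[0,0,0]]'

```text
time: 31.72
tcp_pos: [451.8, -244.3, 188.5]
eef_rot: [0.0, 0.707, 0.707, -0.001]
force: [0.6, -0.9, -0.1]
opening: 55.0
gripper_force: 0.0
```

Request:
drive_tool --jaw '[0.055,0.055,0.055,0.055,0.055]' --offset '[[-0.04,0,0],[-0.08,0,0],[-0.08,0,0],[-0.08,0,0],[-0.08,0,0]]' --angular '[[0,0,0],[0,0,0],[0,0,0],[0,0,0],[0,0,0]]'

```text
time: 32.35
tcp_pos: [454.7, -320.9, 187.6]
eef_rot: [0.0, 0.706, 0.708, 0.0]
force: [0.5, -0.3, 0.8]
opening: 55.0
gripper_force: 0.0
```

```bash
python3 -c "
from h import *
t=imaging.get_image('top'); s=imaging.get_image('scene')
cv2.imwrite('pics/a11.png',np.vstack([cv2.resize(t[160:212,250:410],(800,260),interpolation=cv2.INTER_CUBIC),cv2.resize(s[140:280,220:340],(800,933))[0:0],cv2.resize(s[150:275,220:340],(326,340),interpolation=cv2.INTER_CUBIC)[:, :326].copy() if 0 else cv2.copyMakeBorder(cv2.resize(s[150:275,220:340],(326,340),interpolation=cv2.INTER_CUBIC),0,0,0,474,cv2.BORDER_CONSTANT)]))
o=r.observe();print(o['time'],o['tcp_pos'])"
```

```text
32.45 [ 454.59017409 -321.37248512  187.34681598]
```

View pics/a11.png

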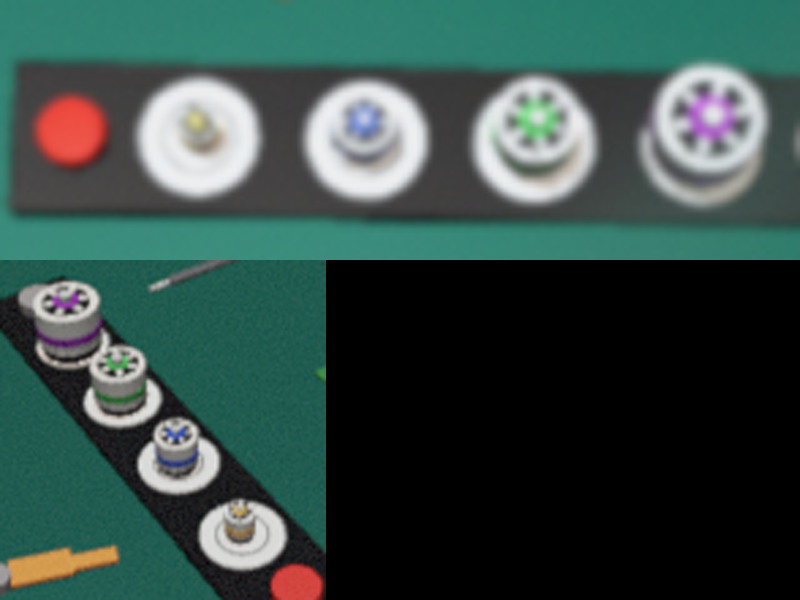

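All four motors stand upright on their discs in the right order. Their caps in the top view are at about (289,184), (322.7,184), (357,183) and (391.5,183). I'll compare these with the disc centres.

```bash
python3 - <<'E'
from h import *
np.set_printoptions(precision=1,suppress=True)
D=[(289.3,187.),(322.7,187.6),(356.4,188.2),(389.8,188.7)]
T=[(289.1,184.3),(322.7,183.9),(357.1,183.1),(391.5,182.9)]
S=[(240,513),(177,433),(118,363),(67,300)]; SD=[(308.7,250.8),(285.4,224.3),(264.7,201.1),(246.2,180.5)]
for d,t,s,e,h in zip(D,T,S,SD,(22,29,36,43)):
    s=(220+s[0]*120/326-.5,150+(s[1]-260)*125/340-.5)
    print((onz("top",t,10+h)-onz("top",d,10))[:2],(onz("scene",s,10+h)-onz("scene",e,10))[:2])
E
```

```text
[ 0.8 -0.8] [ 1.2 -0.6]
[1.3 0.2] [-0.1 -0.4]
[2.9 0.8] [ 0.4 -0.7]
[2.7 1.8] [-0.6 -0.3]
```

All four are within about 3 mm of their disc centres in both views, so I'll hand in.

```bash
python3 -c "
from cell import r
print(r.hand_in())"
```

```text
the job is handed in; nothing more can be done
None
```

The four motors stand upright in size order on their discs, gold beside the red plug through to violet at the grey-plug end, each within about 3 mm of centre as measured in both views; I handed the job in at about 32 s of the 102 s, and the system returned no verdict.

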